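# Draw a head-heavy contact rod from the bar rack and lay it level in its cradle

## Task

Draw the brass rod with the copper head out of the bar rack by its protruding end until it is wholly clear of the rack, and let go of it flat on the bench. Then take it again at its balance point close to the head, lift it clear of the bench and carry it level, without dropping it, to the yellow cradle, and lay it there at rest with the copper head sitting squarely in the wide green saddle and the brass shank in the narrow one. Leave the short bar, the copper coil and the brass slug where they are.

Things in the scene. Friction and masses are not known exactly. Their poses are not given: they have to be found in the camera images.
- rod: Contact rod, 237 mm, about 0.8 kg. Brass shank 14 x 14 mm, x = -163 to 37 mm; heavy copper head 40 x 40 mm, x = 37 to 69; aluminium end plate 40 x 40 mm, x = -168 to -163. Lies level, shank middle 20 mm above its underside. Origin: underside, below the balance point; z up. Starts on the bench in either bay of the rack, head inside under the roof, its last 100 to 120 mm sticking out of the mouth.
- rod_balance (a point): The rod's balance point (centre of mass to within 1 mm): the middle of the shank, 37 mm behind the copper head's rear face, 20 mm above the rod's underside.
- rod_tip (a point): Centre of the copper head's front face, 69 mm ahead of the balance point.
- rack: Fixed blue rack, 180 deep (x), 154 wide (y), roof top 56 mm up, copper plate on the rear roof up to 62 mm. Two bays, centres y = 37.5 and -37.5 mm, each 71 wide, 52 high inside. No floor: things in it lie on the bench. Origin: centre of its footprint, on the bench. Open mouth at x = -90 mm, looking along -x: things are drawn out along -x.
- cradle: Fixed cradle: yellow plate 260 x 90 x 12 mm, two green saddles with flared lips. Wide one for the head: x = 31 to 75 mm, 46 wide, floor 40 mm above the bench, lips to 63. Narrow one for the shank: x = -110 to -90, 20 wide, floor 53, lips to 76. Room for fingers between. Origin: on the bench, below where the rod's balance point belongs; x points the way the rod's head must point.
- cradle_seat (a point): Where the rod's balance point lies when the rod rests in the cradle: 60 mm above the bench, over the cradle's origin; same axes as the cradle.
- short_bar: Loose plain brass bar, 25 x 25 x 100 mm, lying in the other bay, wholly inside. Origin: underside, at its end nearest the mouth; it reaches to x = +100 mm. Stays where it is.
- coil: Loose rolled copper ring standing on the bench, 64 mm across, 40 mm high; origin at the centre of its underside. Stays where it is.
- slug: Loose upright brass cylinder, 40 mm across, 45 mm high; origin at the centre of its underside. Stays where it is.
Mind the look-alikes: they are no part of the job. What is shaped like the rod but black or purple is not meant.

How it is judged (in metres and radians):
On the way, in this order (a step that is already met when the one before it is completed fails the run):
1. the rod lies on the bench wholly out of the rack (its tip at most 5 mm inside the mouth line), let go and at rest (x of rod_tip in the frame of rack below -0.085 m and height (world z) of rod_balance below 0.028 m and contact force between the fingers and rod below 0.1 N and linear speed of rod below 0.02 m/s), for 0.2 s.
2. the rod is held within 25 mm of its balance point, raised at least 50 mm off the bench and level within 7 degrees (height (world z) of rod_balance above 0.07 m and angle between rod's own z axis and vertical below 0.122 rad and distance between the grasp point and rod_balance below 0.025 m and contact force between the fingers and rod above 1 N), for 0.4 s.
At the end, for the whole second after the job is handed in: The rod rests in the cradle, released and at rest, copper head in the wide saddle: its balance point within 14 mm lengthwise, 7 mm sideways and 5 mm in height of the seat point, level within 4 degrees and in line with the cradle within 5 degrees, the head at the wide saddle's end (x of rod_balance in the frame of cradle_seat between -0.014 and 0.014 m and y of rod_balance in the frame of cradle_seat between -0.007 and 0.007 m and z of rod_balance in the frame of cradle_seat between -0.005 and 0.005 m and x of rod_tip in the frame of cradle_seat above 0.04 m and angle between rod's own z axis and vertical below 0.07 rad and angle between the x axis of rod and the x axis of cradle, either way round below 0.09 rad and linear speed of rod below 0.02 m/s and contact force between the fingers and rod below 0.1 N); the robot touches nothing.
It fails at once if the rod tilted more than 15 degrees (angle between rod's own z axis and vertical above 0.26 rad).
It fails at once if the rod let go in the air, 20 mm or more above its seat's height (height (world z) of rod_balance above 0.08 m and contact force between the fingers and rod below 0.05 N).
It fails at once if the short bar, the coil or the slug moved by more than 20 mm (distance of any of short_bar, coil, slug from where it was at the start of the episode above 0.02 m).
It also fails if it takes over 61 s, if anything falls off the work surface, if the arm or the gripper's body presses on something with over 40 N, if the wrist force passes 120 N, or if a joint passes its speed limit or range.

## Robot

A 6-joint arm with a two-finger parallel gripper is mounted at the origin on the work surface. World frame = base frame: x ahead of the robot, y to its left, z up, the work surface at z = 0. Lengths are in m, angles in degrees, forces in N, time in s.
With the tool pointing down it reaches from about 0.275 to 0.825 m from the base axis. Payload 5.2 kg.
Tool frame: the origin (TCP) lies at the very end of the fingers, on their centre line; the grasp point (between the pads) lies manip.grip_point_offset behind it (manip.grip_point_offset is the distance from the TCP to the grasp point, in m); z points along the fingers, y is the direction in which the jaws open and shut (so a half turn about z gives the same grasp; the last joint's range is limited). The gripper opens to 93 mm and grips with 3 to 60 N. Pads are 15 mm wide; open, the fingers measure 128 mm over their backs; the gripper's body (75 mm by 188 mm) begins 65 mm behind the grasp point.
Start: joints at [-11.62, 14.817, 87.949, -0, 77.235, -11.62], TCP at [0.55, 0, 0.219] pointing down, gripper open.
Joint ranges: [-179.93, 179.93], [-52.35, 119.4], [10.71, 147.94], [-69.91, 249.91], [12.55, 155.21], [-178.61, 178.61]. Speed limits (degrees/s): [147.25, 147.25, 180, 180, 180, 180].

## Interface

Orientations are given as a 3x3 rotation matrix whose columns are the frame's x, y, z axes.
In Python, from workcell import telemetry, imaging, manip gives the robot as it stands.
- The arm moves only by the tool drive_tool, never from a script. Its argument "deltas" is one flat list of numbers, 7 for each row, row after row: the shift along the tool's x, y, z in units of 60 mm (1.0 is 60 mm), then the turn, a rotation vector about the tool's x, y, z in units of 10 degrees (1.0 is 10 degrees), then the closure, from 0 (fully open) to 1 (shut). In form: [tx, ty, tz, ax, ay, az, grip, tx, ty, tz, ax, ay, az, grip, ...]. A call has 1 to 8 rows; each row shifts and turns the pose as measured when the row begins, along the tool's axes as they then stand; what a row does not reach is not made up. A row lasts 1/8 s, in which the tool goes at most 62.5 mm and 10.7 degrees, less where a joint would pass 70% of its speed; a pose out of reach is approached as far as the arm can. A call is refused whole if a number of a shift passes 1 or a number of a turn 1, either way. A call with a gripper value outside its range is refused whole. The fingers move at their own pace and stop on an object; "grip_force" is the grip in N (left out, the last holds). Time passes only in rows, so rows that do not move let the fingers close. It gives the time, the measured TCP pose, the force and the opening at its end, in the units of the state.
- telemetry.state(): the state, without advancing time (a new reading comes with each control period).
- imaging.get_image(name): name is "scene" or "side" or "wrist"; returns a dict with "img" (400x640x3 uint8, red, green, blue), "depth" (400x640 float32, m along the optical axis (not along the pixel's ray), 0 where there is no reading), "mtx" (3x3 intrinsics, pixels), "xyz" and "orientation" of the camera in the world. Camera axes: x right, y down, z forward; pixel columns grow to the right and rows downward; lengths in m; the calibration is good to about 2 mm. A picture is of the moment at which its call begins.
- manip.finish_job(): hands the job in, once; it reports no verdict.
The state is a dict: "t": time; "q": joint angles; "qvel": joint speeds; "joint_torque": joint torques, N m; "ee_pos": TCP position; "eef_rot": TCP orientation; "contact_force": force on the tool from outside, world axes, zero at the start; "wrist_torque": the same for the moment, N m; "finger_gap": finger opening in m.
Only numpy, scipy, OpenCV 4.12 (cv2) and the standard library are available. Lean on these libraries where they do the work, as an engineer would, in place of code of your own. Each camera call takes 0.05 s, during which the arm holds its last target. There are 200 camera calls.

## Working session

There is one attempt and no reset: what is moved stays moved. The work goes in short steps, Python scripts to look and compute and a tool call to move; the robot and the scene stay as the last step left them, time stands still between calls to the robot, and variables do not carry over. Pictures are saved under pics/ and viewed, about 8 in all and at most 12, crops included, and the job is handed in when it is done.

Besides the shell and the picture viewer there is one more tool, called after ">>>" as name(argument=value, ...), one argument or row to a line, values as JSON. drive_tool: Moves the arm, as the interface text tells. Its arguments: {"type":"object","properties":{"deltas":{"type":"array"},"grip_force":{"type":"number"}},"required":["deltas"]}

```bash
ls; mkdir -p pics
python3 - <<'E'
from workcell import telemetry, imaging, manip
import cv2,numpy as np
print(telemetry.state(), manip.grip_point_offset)
for n in ("scene","side"):
    d=imaging.get_image(n); cv2.imwrite(f"pics/{n}0.png",d["img"][:,:,::-1]); np.savez(f"{n}0.npz",**d); print(n,d["mtx"],d["xyz"],d["orientation"])
E
```

```text
pics
{'t': 0.0, 'q': array([-1.16196562e+01,  1.48592674e+01,  8.80099433e+01,  9.23997515e-04,
        7.72344356e+01, -1.16213238e+01]), 'qvel': array([ 0.04046899, -0.03214073, -0.04526495,  0.07060926, -0.04218015,
        0.01203344]), 'joint_torque': array([ 2.41929010e-04, -4.37298238e+01, -2.84004611e+01,  7.19661056e-02,
        4.11791797e-02, -1.14769305e-04]), 'ee_pos': array([5.49463254e-01, 1.39045753e-04, 2.17825578e-01]), 'eef_rot': array([[-2.51918590e-05,  9.99998435e-01, -1.76872735e-03],
       [ 9.99999928e-01,  2.58635846e-05,  3.79757240e-04],
       [ 3.79802392e-04, -1.76871766e-03, -9.99998364e-01]]), 'contact_force': array([-0.57130863, -0.24064099, -0.07390505]), 'wrist_torque': array([-0.0086823 ,  0.01091036,  0.01401655]), 'finger_gap': 0.09280582055315056} 0.0188
scene [[507.34399122   0.         314.85701802]
 [  0.         507.34399122 199.27193073]
 [  0.           0.           1.        ]] [1.46767335 0.51400711 0.91175281] [[-0.4385525   0.56106991 -0.70204862]
 [ 0.89856691  0.26002798 -0.353501  ]
 [-0.01578649 -0.78586641 -0.61819477]]
side [[376.04515394   0.         320.52404973]
 [  0.         376.04515394 199.70849145]
 [  0.           0.           1.        ]] [ 0.40462565 -0.56740698  0.78600848] [[ 0.98642823 -0.11954266  0.11255623]
 [-0.16394409 -0.75482577  0.6351066 ]
 [ 0.00903801 -0.64494001 -0.76417976]]
```

View pics/scene0.png

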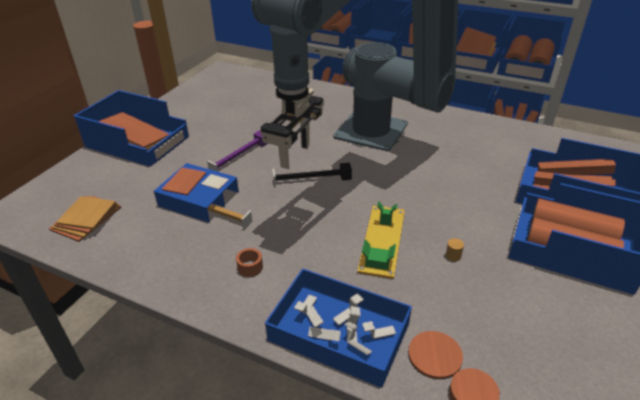

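View pics/side0.png

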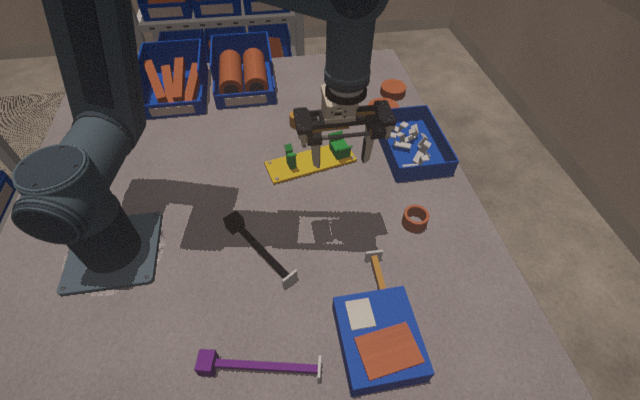

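The scene picture shows the wanted brass shank with its aluminium plate protruding from the rack at scene (230,214) / side (378,268). The look-alikes are the black one at scene (310,174) / side (262,250) and the purple one at scene (240,150) / side (260,365). The cradle's wide saddle is at scene (380,252) and the narrow one at (386,214). The coil is at (249,262) and the slug at (455,249). Next I'll check with a close crop and measure by depth.

```bash
cat > h.py <<'E'
import numpy as np, cv2
def cloud(d):
    v,u=np.mgrid[:400,:640]; K=d["mtx"]; z=d["depth"]
    p=np.stack([(u-K[0,2])/K[0,0]*z,(v-K[1,2])/K[1,1]*z,z],-1)
    P=p@d["orientation"].T+d["xyz"]; P[z==0]=np.nan; return P
def hsv(d): return cv2.cvtColor(d["img"],cv2.COLOR_RGB2HSV)
def sel(d,hl,hh,s,v,box,zr):
    P=cloud(d);H=hsv(d);m=(H[...,0]>=hl)&(H[...,0]<=hh)&(H[...,1]>s)&(H[...,2]>v)
    b=np.zeros_like(m);b[box[1]:box[3],box[0]:box[2]]=1
    m=m&b&(P[...,2]>zr[0])&(P[...,2]<zr[1]); return P[m]
def rect(p):
    r=cv2.minAreaRect(p[:,:2].astype(np.float32)*1000); return np.round(r[0],1),np.round(r[1],1),round(r[2],1)
E
python3 - <<'E'
from h import *
S=dict(np.load("scene0.npz"));D=dict(np.load("side0.npz"))
for n,d,yb,rb,bb in (("scene",S,(350,195,415,285),(140,155,245,225),(205,195,265,235)),("side",D,(255,135,365,190),(325,280,440,395),(355,240,400,300))):
    p=sel(d,22,33,120,60,yb,(.004,.02)); print(n,"plate",len(p),np.median(p[:,2]),rect(p))
    p=sel(d,40,80,80,30,yb,(.02,.09)); print("green",len(p),p.min(0),p.max(0))
    P=cloud(d); b=P[rb[1]:rb[3],rb[0]:rb[2]].reshape(-1,3); b=b[(b[:,2]>.048)&(b[:,2]<.07)]; print("roof",len(b),np.median(b[:,2]),rect(b))
    p=sel(d,8,25,90,60,bb,(.012,.04)); print("shank",len(p),np.median(p[:,2]),rect(p),p.min(0),p.max(0))
a=cv2.resize(S["img"][150:240,140:300],(800,450),interpolation=cv2.INTER_CUBIC)
c=cv2.resize(D["img"][230:300,320:445],(800,448),interpolation=cv2.INTER_CUBIC)
cv2.imwrite("pics/crop1.png",np.vstack([a,c])[:,:,::-1][::1]) if 0 else cv2.imwrite("pics/crop1.png",cv2.resize(np.vstack([a,c])[:,:,::-1],(530,598)))
E
```

```text
scene plate 1301 0.012058987903766138 (array([517.2, 229.9]), array([262.1,  88.1]), 12.6)
green 738 [0.44797572 0.19364464 0.02005985] [0.63823957 0.28942866 0.07889872]
roof 2172 0.057476231895784435 (array([ 575.1, -318. ]), array([162.7, 186.8]), 1.1)
shank 215 0.025952818107527365 (array([ 614.5, -190.9]), array([ 21.7, 106. ]), 0.1) [ 0.6035825  -0.24388706  0.01423532] [ 0.62529476 -0.13785601  0.03246567]
side plate 1191 0.013824687670466962 (array([513.7, 230.2]), array([258.6,  90.7]), 13.1)
green 467 [0.44253108 0.19054196 0.02015218] [0.63059283 0.27893622 0.07837152]
roof 7385 0.05829731600602506 (array([ 571.9, -315.1]), array([155.2, 181.5]), 0.6)
shank 243 0.02789101099733471 (array([ 610.2, -167.6]), array([87. , 16.2]), 86.8) [ 0.60213414 -0.21119031  0.01565859] [ 0.62071476 -0.12462204  0.03106493]
```

View pics/crop1.png

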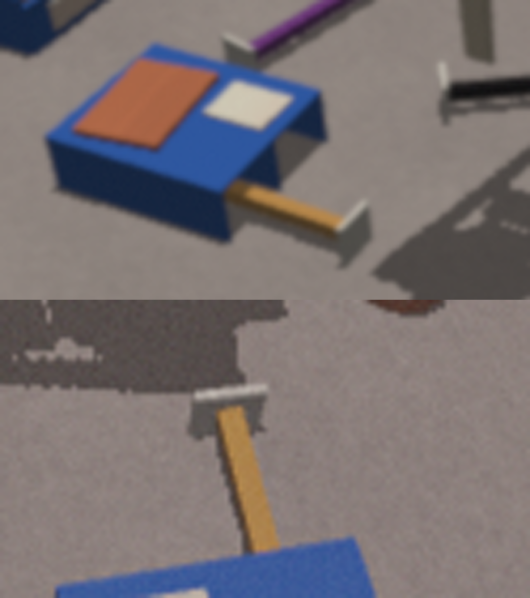

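The crop confirms it: the brass rod with the aluminium plate comes out of the rack's +x-side bay, toward +y. The copper roof plate is at the rear, and the black and purple ones are separate. Next are the rod axis, saddles and obstacles.

Run:
```python
from h import *
S=dict(np.load("scene0.npz"));D=dict(np.load("side0.npz"))
for n,d,bb,yb,c0,cb,sb,kb in (("scene",S,(205,195,265,235),(350,195,415,285),(517,230),(230,240,270,280),(440,235,470,265),(265,155,360,190)),("side",D,(355,240,400,300),(255,135,365,190),(514,230),(398,200,435,235),(285,105,305,130),(220,205,300,290))):
    p=sel(d,8,25,90,60,bb,(.024,.032)); print(n)
    f=np.polyfit(p[:,1],p[:,0],1); print(" top line x=%.4f%+.4f*(y+.16)"%(np.polyval(f,-.16),f[0]),"z",np.median(p[:,2]),len(p))
    for y in np.arange(-.23,-.1,.015):
        q=p[abs(p[:,1]-y)<.0075]
        if len(q)>3: print("  y%.3f x %.4f..%.4f"%(y,q[:,0].min(),q[:,0].max()))
    P=cloud(d);H=hsv(d); b=P[bb[1]:bb[3],bb[0]:bb[2]];h=H[bb[1]:bb[3],bb[0]:bb[2]]
    q=b[(h[...,1]<70)&(b[...,2]>.015)&(b[...,2]<.045)&(b[...,1]>-.2)]; print(" endplate",len(q),q.min(0),q.max(0),np.median(q,0))
    g=sel(d,40,80,80,30,yb,(.02,.09)); t=np.radians(12.8); R=np.array([[np.cos(t),np.sin(t)],[-np.sin(t),np.cos(t)]])
    l=(g[:,:2]*1000-c0)@R.T; 
    for nm,m in (("wide",l[:,0]>0),("narrow",l[:,0]<0)): print(" ",nm,l[m].min(0).round(1),l[m].max(0).round(1),g[m,2].max())
    for nm,k,r in (("coil",cb,(.01,.06)),("slug",sb,(.01,.06)),("black",kb,(.008,.05))):
        q=P[k[1]:k[3],k[0]:k[2]].reshape(-1,3);q=q[(q[:,2]>r[0])&(q[:,2]<r[1])]; 
        if len(q):print(" ",nm,len(q),q.min(0).round(3),q.max(0).round(3))
```

```text
scene
 top line x=0.6161+0.0295*(y+.16) z 0.027128325971794376 146
  y-0.230 x 0.6064..0.6213
  y-0.215 x 0.6060..0.6230
  y-0.200 x 0.6064..0.6244
  y-0.185 x 0.6047..0.6221
  y-0.170 x 0.6059..0.6253
  y-0.155 x 0.6088..0.6247
  y-0.140 x 0.6093..0.6248
 endplate 92 [ 0.5925457  -0.12899892  0.01526725] [ 0.63783037 -0.11888207  0.04444986] [ 0.61608193 -0.12252999  0.03048529]
  wide [ 69.4 -38.1] [119.8  37.6] 0.06514835313396083
  narrow [-71.4 -24.9] [-44.6  24.4] 0.07889872014958454
  coil 535 [ 0.718 -0.064  0.01 ] [ 0.783 -0.     0.044]
  slug 300 [0.476 0.39  0.01 ] [0.519 0.43  0.049]
  black 633 [ 0.271 -0.166  0.008] [0.432 0.051 0.044]
side
 top line x=0.6103+0.0270*(y+.16) z 0.028083191343758362 222
  y-0.215 x 0.6039..0.6157
  y-0.200 x 0.6021..0.6166
  y-0.185 x 0.6027..0.6170
  y-0.170 x 0.6033..0.6172
  y-0.155 x 0.6033..0.6175
  y-0.140 x 0.6041..0.6179
  y-0.125 x 0.6044..0.6183
 endplate 113 [ 0.59191455 -0.19326344  0.01500888] [ 0.63192775 -0.11840402  0.04298438] [ 0.60908943 -0.12394366  0.03401145]
  wide [ 69.5 -40.2] [115.5  27. ] 0.06554260190275751
  narrow [-70.2 -25.5] [-50.7  25.8] 0.07837151589358393
  coil 499 [ 0.713 -0.065  0.01 ] [0.777 0.001 0.046]
  slug 66 [0.472 0.392 0.01 ] [0.488 0.43  0.05 ]
  black 963 [ 0.264 -0.167  0.008] [0.428 0.051 0.045]
```

>>> drive_tool(
  deltas=[-0.6,0.26,0.2,0,0,0,0,-0.6,0.26,0.2,0,0,0,0,-0.6,0.26,0.2,0,0,0,0,-0.55,0.26,0.2,0,0,0,0,0,0,0,0,0,0,0,0,0,0,0,0,0,0],
  grip_force=30,
)

```text
t: 0.85
ee_pos: [0.6121, -0.143, 0.1657]
eef_rot: [[-0.002, 1.0, -0.006], [1.0, 0.002, 0.003], [0.003, -0.006, -1.0]]
contact_force: [0.8, -0.0, -0.3]
finger_gap: 0.0931
```

Run:
```python
from h import *
from workcell import telemetry, imaging
s=telemetry.state();print(s["ee_pos"],s["q"].round(1));d=imaging.get_image("wrist");cv2.imwrite("pics/w1.png",d["img"][:,:,::-1]);np.savez("w1.npz",**d)
p=sel(d,8,25,90,50,(0,0,640,400),(.024,.032));p=p[(abs(p[:,0]-.612)<.03)&(p[:,1]>-.225)&(p[:,1]<-.11)];print(len(p))
for y in np.arange(-.22,-.1,.015):
    q=p[abs(p[:,1]-y)<.0075]
    if len(q)>3: print("y%.3f x %.4f..%.4f"%(y,*np.percentile(q[:,0],[1,99])),len(q))
```

```text
[ 0.61205696 -0.14299855  0.1656917 ] [-23.3  25.2  80.5   0.   74.7 -23.4]
1547
y-0.220 x 0.6044..0.6178 179
y-0.205 x 0.6054..0.6184 229
y-0.190 x 0.6054..0.6192 236
y-0.175 x 0.6055..0.6191 242
y-0.160 x 0.6064..0.6199 248
y-0.145 x 0.6065..0.6198 255
y-0.130 x 0.6074..0.6206 158
```

View pics/w1.png

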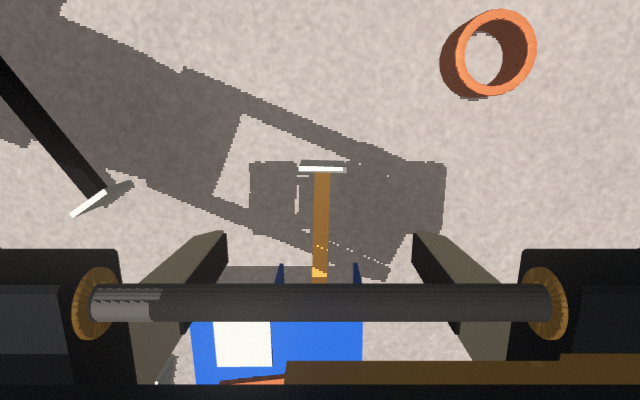

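The wrist picture shows the shank between the fingers at column 321, the end plate at (322,168) and the bay walls at columns 280 and 357. The rod axis is at x≈0.613 with about 1.8° yaw. I'll descend now.

>>> drive_tool(
  deltas=[0.05,0.01,0.5,0,0,0.18,0,0,0,0.5,0,0,0,0,0,0,0.5,0,0,0,0,0,0,0.5,0,0,0,0,0,0,0.4,0,0,0,0,0,0,0.1,0,0,0,0,0,0,0,0,0,0,0],
)

```text
t: 1.78
ee_pos: [0.6134, -0.1319, 0.0182]
eef_rot: [[0.021, 1.0, 0.002], [1.0, -0.021, 0.001], [0.001, 0.002, -1.0]]
contact_force: [1.4, -0.2, 0.6]
finger_gap: 0.0929
```

>>> drive_tool(
  deltas=[-0.12,0,0.12,0,0,0,0,0,0,0.07,0,0,0,0,0,0,0,0,0,0,0],
)

```text
t: 2.15
ee_pos: [0.615, -0.1401, 0.009]
eef_rot: [[0.021, 1.0, 0.006], [1.0, -0.021, -0.001], [-0.001, 0.006, -1.0]]
contact_force: [0.1, 0.3, -0.6]
finger_gap: 0.0931
```

>>> drive_tool(
  deltas=[0,-0.03,0.07,0,0,0,0,0,0,0,0,0,0,0,0,0,0,0,0,0,1,0,0,0,0,0,0,1,0,0,0,0,0,0,1,0,0,0,0,0,0,1,0,0,0,0,0,0,1],
  grip_force=15,
)

```text
t: 3.02
ee_pos: [0.6134, -0.1403, 0.0051]
eef_rot: [[0.021, 1.0, 0.007], [1.0, -0.021, -0.001], [-0.001, 0.007, -1.0]]
contact_force: [-0.0, -0.5, 0.3]
finger_gap: 0.0479
```

>>> drive_tool(
  deltas=[0,0,0,0,0,0,1,0,0,0,0,0,0,1,0,0,0,0,0,0,1,0,0,0,0,0,0,1,0,0,0,0,0,0,1,0,0,0,0,0,0,1],
)

```text
t: 3.78
ee_pos: [0.6135, -0.1402, 0.0051]
eef_rot: [[0.021, 1.0, 0.007], [1.0, -0.021, -0.001], [-0.001, 0.007, -1.0]]
contact_force: [-0.3, 0.6, 0.2]
finger_gap: 0.0139
```

>>> drive_tool(
  deltas=[0.15,0,0,0,0,0,1,0.22,0,0,0,0,0,1,0.22,0,0,0,0,0,1,0.22,0,0,0,0,0,1,0.22,0,0,0,0,0,1,0.22,0,0,0,0,0,1,0.22,0,0,0,0,0,1],
)

```text
t: 4.65
ee_pos: [0.6166, -0.0605, 0.0051]
eef_rot: [[0.022, 1.0, 0.01], [1.0, -0.022, -0.017], [-0.017, 0.011, -1.0]]
contact_force: [0.9, -6.0, -0.7]
finger_gap: 0.0142
```

>>> drive_tool(
  deltas=[0.22,0,0,0,0,0,1,0.22,0,0,0,0,0,1,0.22,0,0,0,0,0,1,0.22,0,0,0,0,0,1,0.22,0,0,0,0,0,1,0.15,0,0,0,0,0,1,0,0,0,0,0,0,1],
)

```text
t: 5.52
ee_pos: [0.6195, 0.0085, 0.0052]
eef_rot: [[0.02, 1.0, 0.013], [0.999, -0.019, -0.031], [-0.031, 0.014, -0.999]]
contact_force: [1.3, 4.0, -0.6]
finger_gap: 0.0138
```

>>> drive_tool(
  deltas=[0,0,0,0,0,0,0,0,0,0,0,0,0,0,0,0,0,0,0,0,0,0,0,0,0,0,0,0,0,0,0,0,0,0,0,0,0,0,0,0,0,0,0,0,0,0,0,0,0,0,-0.4,0.07,0.18,0,0],
)

```text
schema error: expected a multiple of 7 numbers
```

>>> drive_tool(
  deltas=[0,0,-0.6,0,0,0,0,-0.2,0,-0.6,0,0,0,0,-0.4,0,-0.6,0,0,0,0,-0.4,0,0,0,0,0,0,-0.4,0,0,0,0,0,0,0,0,0,0,0,0,0,0,0,0,0,0,0,0],
)

```text
t: 6.4
ee_pos: [0.6156, -0.0716, 0.1185]
eef_rot: [[0.018, 1.0, 0.012], [0.999, -0.018, -0.028], [-0.028, 0.013, -1.0]]
contact_force: [0.0, 0.5, 1.0]
finger_gap: 0.0794
```

```bash
cat > w.py <<'E'
from h import *
from workcell import telemetry, imaging
import sys
s=telemetry.state();print(s["t"],s["ee_pos"],s["q"].round(1))
d=imaging.get_image("wrist");cv2.imwrite(f"pics/{sys.argv[1]}.png",d["img"][:,:,::-1]);np.savez(sys.argv[1]+".npz",**d)
E
python3 w.py w2
```

```text
6.4 [ 0.61555422 -0.07163219  0.11848763] [-16.1  25.9  86.5  -1.5  66.6 -14.5]
```

View pics/w2.png

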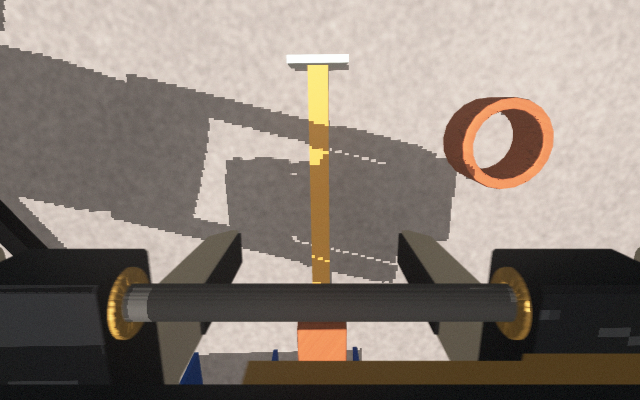

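My release call was malformed and was refused, so the fingers opened during the lift instead. The picture shows the rod lying intact: end plate at (318,58), copper head at (322,342), just outside the rack edge at row ~350. I'll measure where it lies and whether it is flat.

```bash
cat >> h.py <<'E'
def rodfit(d,R=None):
    p=sel(d,8,26,90,50,(0,0,640,400),(.02,.036));p=p[(abs(p[:,0]-.615)<.03)&(p[:,1]<.035)&(p[:,1]>-.16)]
    for y in np.arange(-.16,.04,.02):
        q=p[abs(p[:,1]-y)<.01]
        if len(q)>8: print("y%.3f x %.4f..%.4f z %.4f"%(y,*np.percentile(q[:,0],[2,98]),np.median(q[:,2])),len(q))
E
python3 - <<'E'
from h import *
d=dict(np.load("w2.npz")); rodfit(d)
P=cloud(d);H=hsv(d)
q=P[50:75,285:352].reshape(-1,3);q=q[q[:,2]>.015];print("endplate",q.min(0),q.max(0))
q=P[322:362,296:348].reshape(-1,3);print("head",np.percentile(q,[2,50,98],axis=0))
from workcell import imaging
for n in ("scene","side"):
    d=imaging.get_image(n);np.savez(n+"1.npz",**d);print(n);rodfit(d)
    P=cloud(d);H=hsv(d)
    m=(abs(P[...,0]-.613)<.035)&(P[...,1]>-.235)&(P[...,1]<-.14)&(P[...,2]>.008)&(P[...,2]<.06)&(H[...,1]>90)&(H[...,0]<18)
    print("head",m.sum(),np.percentile(P[m],[2,50,98],axis=0))
    m=(abs(P[...,0]-.62)<.03)&(P[...,1]>.01)&(P[...,1]<.06)&(P[...,2]>.03)&(P[...,2]<.06);print("plate",m.sum(),P[m].min(0),P[m].max(0))
E
```

```text
y-0.140 x 0.6095..0.6231 z 0.0260 249
y-0.120 x 0.6098..0.6233 z 0.0260 413
y-0.100 x 0.6097..0.6234 z 0.0259 440
y-0.080 x 0.6100..0.6230 z 0.0259 449
y-0.060 x 0.6099..0.6233 z 0.0259 493
y-0.040 x 0.6102..0.6235 z 0.0259 515
y-0.020 x 0.6101..0.6238 z 0.0259 565
y-0.000 x 0.6102..0.6234 z 0.0258 584
y0.020 x 0.6104..0.6235 z 0.0257 400
endplate [0.59714478 0.01656144 0.01533294] [0.63701531 0.02820352 0.04117322]
head [[nan nan nan]
 [nan nan nan]
 [nan nan nan]]
scene
y-0.160 x 0.6103..0.6274 z 0.0271 17
y-0.140 x 0.6109..0.6283 z 0.0263 37
y-0.120 x 0.6121..0.6273 z 0.0268 34
y-0.100 x 0.6110..0.6273 z 0.0261 39
y-0.080 x 0.6110..0.6270 z 0.0265 37
y-0.060 x 0.6110..0.6273 z 0.0264 43
y-0.040 x 0.6110..0.6271 z 0.0264 37
y-0.020 x 0.6123..0.6278 z 0.0268 39
y-0.000 x 0.6113..0.6282 z 0.0265 40
head 311 [[ 0.59925315 -0.20743635  0.00913471]
 [ 0.62427069 -0.18116405  0.02987003]
 [ 0.63987507 -0.14402111  0.04249836]]
plate 47 [0.59945082 0.02130464 0.03008008] [0.6415368  0.02875422 0.0434069 ]
side
y-0.160 x 0.6068..0.6203 z 0.0287 25
y-0.140 x 0.6069..0.6207 z 0.0280 51
y-0.120 x 0.6075..0.6208 z 0.0278 47
y-0.100 x 0.6074..0.6210 z 0.0279 47
y-0.080 x 0.6075..0.6203 z 0.0281 46
y-0.060 x 0.6072..0.6207 z 0.0284 45
y-0.040 x 0.6075..0.6209 z 0.0283 39
y-0.020 x 0.6075..0.6207 z 0.0285 39
y-0.000 x 0.6074..0.6215 z 0.0281 40
y0.020 x 0.6079..0.6218 z 0.0278 25
head 367 [[ 0.59395336 -0.20796973  0.02103446]
 [ 0.61155021 -0.1924323   0.03998784]
 [ 0.63232016 -0.14311825  0.0435748 ]]
plate 50 [0.60325169 0.02185728 0.03078301] [0.63495719 0.03010137 0.04370954]
```

The rod is flat (top at 26 mm along its whole length), end at y≈+0.0285 and tip at ≈-0.208, about 18 mm clear of the mouth (y≈-0.226). That puts the balance point at ≈(0.6165, -0.1395). I'll level the tool and move over it.

>>> drive_tool(
  deltas=[0,0,0,0.07,0.16,-0.07,0,0,0,0,0,0,0,0,-0.4,0,0,0,0,0,0,-0.4,0,0,0,0,0,0,-0.28,0,0,0,0,0,0,0,0,0,0,0,0,0,0,0,0,0,0,0,0],
)

```text
t: 7.42
ee_pos: [0.6155, -0.1369, 0.1175]
eef_rot: [[0.003, 1.0, -0.002], [1.0, -0.003, 0.004], [0.004, -0.002, -1.0]]
contact_force: [0.2, 0.1, -0.1]
finger_gap: 0.0928
```

>>> drive_tool(
  deltas=[-0.03,0.02,0.4,0,0,0,0,0,0,0.4,0,0,0,0,0,0,0.4,0,0,0,0,0,0,0.4,0,0,0,0,0,0,0.2,0,0,0,0,0,0,0,0,0,0,0,0,0,0,0,0,0,0],
)

```text
t: 8.3
ee_pos: [0.6184, -0.1342, 0.0089]
eef_rot: [[-0.001, 1.0, 0.002], [1.0, 0.001, 0.004], [0.004, 0.002, -1.0]]
contact_force: [-0.3, -0.1, -0.4]
finger_gap: 0.0931
```

>>> drive_tool(
  deltas=[-0.09,-0.03,0.06,0,0,0,0,0,0,0,0,0,0,0,0,0,0,0,0,0,1,0,0,0,0,0,0,1,0,0,0,0,0,0,1,0,0,0,0,0,0,1,0,0,0,0,0,0,1,0,0,0,0,0,0,1],
  grip_force=40,
)

```text
t: 9.3
ee_pos: [0.618, -0.1407, 0.0076]
eef_rot: [[-0.001, 1.0, 0.006], [1.0, 0.001, 0.002], [0.002, 0.006, -1.0]]
contact_force: [0.4, 0.1, -0.2]
finger_gap: 0.0376
```

>>> drive_tool(
  deltas=[0,0,0,0,0,0,1,0,0,0,0,0,0,1,0,0,0,0,0,0,1,0,0,0,0,0,0,1,0,0,0,0,0,0,1,0,0,0,0,0,0,1],
)

```text
t: 10.05
ee_pos: [0.6167, -0.1406, 0.0074]
eef_rot: [[-0.001, 1.0, 0.003], [1.0, 0.001, 0.003], [0.003, 0.003, -1.0]]
contact_force: [-1.4, 0.7, 1.2]
finger_gap: 0.0137
```

>>> drive_tool(
  deltas=[0,0,-0.15,0,0,0,1,0,0,-0.25,0,0,0,1,0,0,-0.3,0,0,0,1,0,0,-0.3,0,0,0,1,0,0,-0.3,0,0,0,1,0,0,-0.3,0,0,0,1,0,0,-0.3,0,0,0,1,0,0,-0.3,0,0,0,1],
)

```text
t: 11.05
ee_pos: [0.6138, -0.1391, 0.1444]
eef_rot: [[-0.001, 1.0, -0.003], [1.0, 0.001, 0.006], [0.006, -0.003, -1.0]]
contact_force: [1.1, -0.3, -9.7]
finger_gap: 0.014
```

Run:
```python
from h import *
from workcell import telemetry, imaging
s=telemetry.state();print(s["t"],s["ee_pos"],s["eef_rot"].round(3),s["contact_force"],s["q"].round(1))
d=imaging.get_image("side");cv2.imwrite("pics/side2.png",d["img"][:,:,::-1])
P=cloud(d)
p=sel(d,8,28,90,40,(0,0,640,400),(.08,.25));p=p[(abs(p[:,0]-.615)<.012)&(p[:,1]<.03)&(p[:,1]>-.22)]
for y in np.arange(-.16,.04,.02):
    q=p[abs(p[:,1]-y)<.01]
    if len(q)>5: print("y%.3f x %.4f..%.4f z %.4f"%(y,*np.percentile(q[:,0],[2,98]),np.median(q[:,2])),len(q))
```

```text
11.05 [ 0.61375425 -0.13914066  0.1444383 ] [[-0.001  1.    -0.003]
 [ 1.     0.001  0.006]
 [ 0.006 -0.003 -1.   ]] [ 1.08348867 -0.27046774 -9.73698768] [-23.1  26.1  82.1   0.3  72.1 -23.2]
y-0.160 x 0.6047..0.6203 z 0.1650 62
y-0.140 x 0.6048..0.6201 z 0.1652 49
y-0.020 x 0.6045..0.6117 z 0.1647 14
y-0.000 x 0.6048..0.6182 z 0.1654 42
y0.020 x 0.6043..0.6188 z 0.1656 34
```

View pics/side2.png

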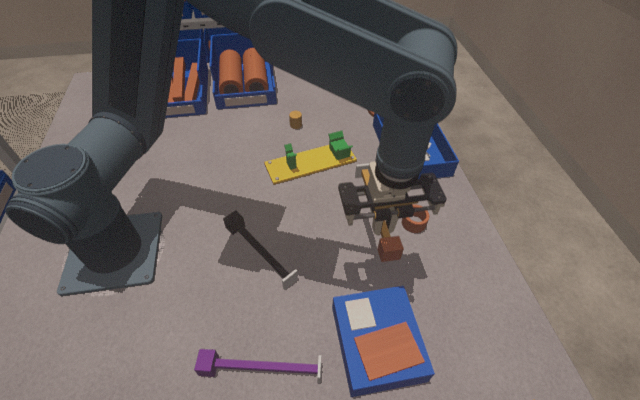

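The side view shows the rod held level at the gripper, with its head at (390,248) and the cradle clear at (310,162). I'll carry it over and turn it.

>>> drive_tool(
  deltas=[0.2,-0.05,0,0,0,0,1,0.4,-0.1,0,0,0,0,1,0.5,-0.1,0,0,0,0,1,0.5,-0.1,0,0,0,0,1,0.5,-0.1,0,0,0,0,1,0.5,-0.1,0,0,0,-0.2,1,0.4,0,0,0,0,-0.4,1,0.2,0,0,0,0,-0.6,1],
)

```text
t: 12.1
ee_pos: [0.5681, 0.0704, 0.1437]
eef_rot: [[-0.218, 0.976, -0.012], [0.976, 0.218, 0.011], [0.014, -0.009, -1.0]]
contact_force: [-0.5, -1.1, -9.3]
finger_gap: 0.0134
```

>>> drive_tool(
  deltas=[0,0,0,0,0,-0.7,1,0,0,0,0,0,-0.7,1,0,0,0,0,0,-0.7,1,0,0,0,0,0,-0.7,1,0,0,0,0,0,-0.7,1,0,0,0,0,0,-0.7,1,0,0,0,0,0,-0.7,1,0,0,0,0,0,-0.7,1],
)

```text
t: 13.1
ee_pos: [0.5521, 0.0878, 0.1365]
eef_rot: [[-0.946, 0.323, -0.032], [0.322, 0.946, 0.017], [0.036, 0.006, -0.999]]
contact_force: [-0.1, 0.1, -9.2]
finger_gap: 0.0136
```

>>> drive_tool(
  deltas=[0,0,0,0,-0.1,-0.7,1,0,0,-0.1,0,-0.1,-0.7,1,0,0,-0.1,0,0,-0.7,1,0,0,0,0,0,-0.6,1,0,0,0,0,0,-0.3,1,0,0,0,0,0,0,1,0,0,0,0,0,0,1],
)

```text
t: 13.98
ee_pos: [0.5393, 0.0993, 0.1432]
eef_rot: [[-0.976, -0.218, -0.012], [-0.218, 0.976, 0.015], [0.009, 0.017, -1.0]]
contact_force: [-0.5, -0.4, -9.4]
finger_gap: 0.0135
```

```bash
python3 w.py w3
python3 - <<'E'
from workcell import telemetry
import numpy as np
R=telemetry.state()["eef_rot"];print(R.round(3),np.degrees(np.arctan2(R[1,0],R[0,0])))
E
```

```text
13.975 [0.53929564 0.09926502 0.14324145] [  -1.8   18.6   93.9    0.9   68.3 -104.7]
[[-0.976 -0.218 -0.013]
 [-0.218  0.976  0.015]
 [ 0.009  0.017 -1.   ]] -167.41583212597354
```

>>> drive_tool(
  deltas=[-0.1,0.2,0,0.1,-0.05,0,1,-0.15,0.4,0,0,0,0,1,-0.2,0.5,0,0,0,0,1,-0.2,0.5,0,0,0,0,1,-0.1,0.4,0,0,0,0,1,0,0.2,0,0,0,0,1,0,0,0,0,0,0,1,0,0,0,0,0,0,1],
)

```text
t: 15.02
ee_pos: [0.5533, 0.2411, 0.1414]
eef_rot: [[-0.977, -0.211, -0.004], [-0.211, 0.977, -0.002], [0.004, -0.002, -1.0]]
contact_force: [-0.6, -0.5, -9.3]
finger_gap: 0.0135
```

```bash
python3 w.py w4
python3 - <<'E'
from workcell import telemetry,imaging
from h import *
R=telemetry.state()["eef_rot"];print(R.round(3),np.degrees(np.arctan2(R[1,0],R[0,0])))
w=dict(np.load("w4.npz"))
S=imaging.get_image("scene");D=imaging.get_image("side")
def crop(d,b,s): return cv2.resize(d["img"][b[1]:b[3],b[0]:b[2]],s,interpolation=cv2.INTER_CUBIC)
im=np.vstack([np.hstack([crop(S,(320,150,440,290),(257,300)),crop(D,(220,90,420,200),(543,300))]),cv2.resize(w["img"],(480,300))[:, :] if 0 else np.hstack([cv2.resize(w["img"],(480,300)),np.zeros((300,320,3),np.uint8)])])
cv2.imwrite("pics/c4.png",im[:,:,::-1])
for n,d in (("w",w),("S0",dict(np.load("scene0.npz"))),("D0",dict(np.load("side0.npz")))):
    g=sel(d,40,80,80,30,(0,0,640,400),(.02,.09)); g=g[(abs(g[:,0]-.55)<.15)&(abs(g[:,1]-.23)<.09)]
    p=sel(d,22,33,120,50,(0,0,640,400),(.004,.02));p=p[(abs(p[:,0]-.52)<.15)&(abs(p[:,1]-.23)<.09)]
    print(n,len(g),len(p),rect(p) if len(p) else 0, np.median(p[:,2]) if len(p) else 0)
    t=np.radians(12.7);l=(g[:,:2]-[.554,.2388])@np.array([[np.cos(t),-np.sin(t)],[np.sin(t),np.cos(t)]])*1000
    for m in (l[:,0]>0,l[:,0]<-40):
        if m.sum()>5: print("  ",np.percentile(l[m],[1,99],axis=0).round(1).tolist(),g[m,2].max())
E
```

```text
15.025 [0.55326748 0.24106248 0.14135659] [ 13.   23.8  86.3  -0.1  70.2 -89.1]
[[-0.978 -0.211 -0.004]
 [-0.211  0.978 -0.002]
 [ 0.004 -0.001 -1.   ]] -167.82920775102264
w 1544 8040 (array([505.6, 227.8]), array([199.1,  89.4]), 12.6) 0.010827742414008606
   [[31.5, -39.0], [32.5, 27.6]] 0.06019071891355596
   [[-108.5, -25.7], [-89.1, 25.3]] 0.07665688584040739
S0 738 1301 (array([517.2, 229.9]), array([262.1,  88.1]), 12.6) 0.012058987903766138
   [[34.0, -37.5], [80.6, 35.8]] 0.06514835313396083
   [[-107.0, -23.2], [-83.4, 23.2]] 0.07889872014958454
D0 493 1191 (array([513.7, 230.2]), array([258.6,  90.7]), 13.1) 0.013824687670466962
   [[29.4, -37.1], [72.8, 36.3]] 0.06554260190275751
   [[-111.0, -24.2], [-92.1, 23.6]] 0.07837151589358393
```

View pics/c4.png

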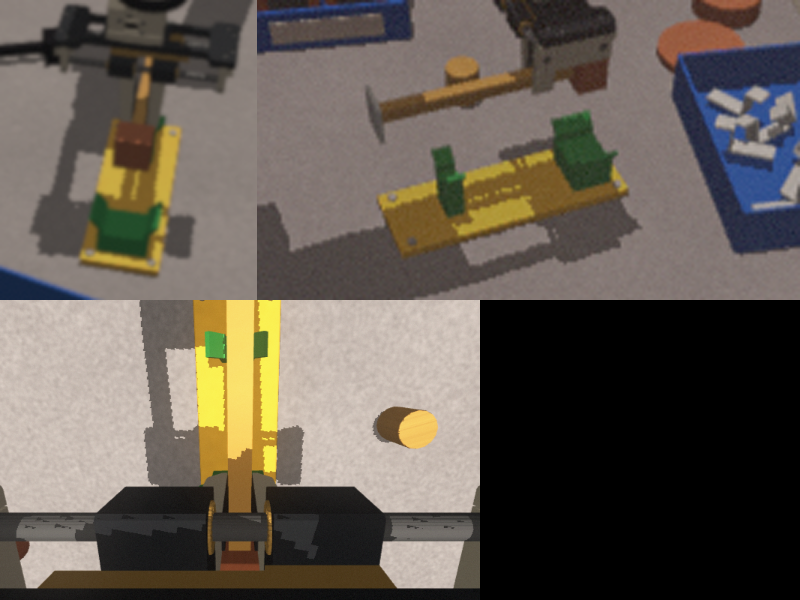

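The rod is over the cradle: head at the wide-saddle end, shank straddling the narrow saddle at wrist (237,345) of the inset, and the slug clear at (418,428). Next I'll measure the held rod against the cradle in the same wrist image.

```bash
cat > m.py <<'E'
from h import *
import sys
O=np.array([.5552,.2389]);t=np.radians(12.6);R=np.array([[np.cos(t),-np.sin(t)],[np.sin(t),np.cos(t)]])
def local(d,zr):
    p=sel(d,8,33,80,40,(0,0,640,400),zr); l=(p[:,:2]-O)@R*1000; m=(abs(l[:,1])<15)&(l[:,0]<60)&(l[:,0]>-180)
    for x in range(-160,60,20):
        k=m&(abs(l[:,0]-x)<10)
        if k.sum()>8:
            a,b=np.percentile(l[k,1],[2,98]); print(x,"y %.1f..%.1f mid %.1f z %.4f"%(a,b,(a+b)/2,np.median(p[k,2])),k.sum())
    P=cloud(d);q=P[(P[...,2]>zr[0]-.02)&(P[...,2]<zr[1]+.02)];L=(q[:,:2]-O)@R*1000;k=(abs(L[:,1])<25)&(L[:,0]<-150)&(L[:,0]>-185)
    if k.sum(): print("tail x",np.percentile(L[k,0],[1,50,99]).round(1),"z",np.percentile(q[k,2],[1,99]),k.sum())
if __name__=="__main__":
    local(dict(np.load(sys.argv[1])),(float(sys.argv[2]),float(sys.argv[3])))
E
python3 m.py w4.npz .145 .175
python3 - <<'E'
from m import *
from workcell import imaging,telemetry
for n in("scene","side"):
    print(n);local(imaging.get_image(n),(.145,.175))
print((telemetry.state()["ee_pos"][:2]-O)@R*1000)
E
```

```text
-100 y -3.3..10.3 mid 3.5 z 0.1598 1982
-80 y -3.4..10.0 mid 3.3 z 0.1598 1845
-60 y -3.8..9.7 mid 3.0 z 0.1598 1697
-40 y -3.8..9.7 mid 3.0 z 0.1598 1513
-20 y -4.1..9.4 mid 2.6 z 0.1598 1396
0 y -4.4..10.4 mid 3.0 z 0.1598 1198
20 y -4.6..9.0 mid 2.2 z 0.1600 131
40 y -8.6..12.9 mid 2.2 z 0.1675 1640
scene
-100 y -3.9..0.6 mid -1.6 z 0.1603 9
-60 y -5.3..1.9 mid -1.7 z 0.1615 15
-40 y -5.3..4.2 mid -0.6 z 0.1612 24
-20 y -5.7..5.1 mid -0.3 z 0.1606 26
0 y -10.3..13.2 mid 1.4 z 0.1610 38
20 y -5.7..10.2 mid 2.3 z 0.1605 21
40 y -14.4..12.8 mid -0.8 z 0.1738 39
tail x [-169.2 -164.9 -164.3] z [0.17263997 0.17514302] 4
side
-160 y -4.0..11.0 mid 3.5 z 0.1607 39
-140 y -4.3..10.3 mid 3.0 z 0.1619 55
-120 y -4.6..10.9 mid 3.1 z 0.1614 53
-100 y -4.1..10.4 mid 3.1 z 0.1616 57
-80 y -4.3..11.0 mid 3.3 z 0.1610 56
-60 y -4.0..10.5 mid 3.2 z 0.1614 55
-40 y -5.3..8.7 mid 1.7 z 0.1608 51
-20 y -7.1..11.7 mid 2.3 z 0.1617 53
20 y -5.2..-0.8 mid -3.0 z 0.1572 22
40 y -13.0..-1.1 mid -7.1 z 0.1552 14
tail x [-172.4 -169.3 -150.3] z [0.13717847 0.17745882] 122
[-1.0705486   2.58748738]
```

>>> drive_tool(
  deltas=[-0.02,-0.045,0.1,0,0,-0.05,1,0,0,0.2,0,0,0,1,0,0,0.2,0,0,0,1,0,0,0.2,0,0,0,1,0,0,0.15,0,0,0,1,0,0,0,0,0,0,1,0,0,0,0,0,0,1],
)

```text
t: 16.15
ee_pos: [0.5549, 0.2377, 0.0857]
eef_rot: [[-0.976, -0.219, -0.005], [-0.219, 0.976, -0.002], [0.006, -0.001, -1.0]]
contact_force: [0.6, 0.2, -9.1]
finger_gap: 0.0135
```

```bash
python3 w.py w5; python3 m.py w5.npz .09 .13;python3 - <<'E'
from m import *
from workcell import telemetry
print((telemetry.state()["ee_pos"][:2]-O)@R*1000)
d=dict(np.load("w5.npz"));g=sel(d,40,80,80,30,(0,0,640,400),(.056,.09));l=(g[:,:2]-O)@R*1000;k=(l[:,0]<-80)&(l[:,0]>-120)&(abs(l[:,1])<40);print(np.percentile(l[k],[1,99],axis=0),k.sum())
E
```

```text
16.15 [0.55486697 0.23766616 0.0857076 ] [ 12.6  27.   89.8  -0.1  63.6 -89.9]
-100 y -7.9..5.8 mid -1.0 z 0.1043 1908
-80 y -7.7..5.7 mid -1.0 z 0.1042 1856
-60 y -8.0..5.6 mid -1.2 z 0.1042 1703
-40 y -7.8..5.7 mid -1.1 z 0.1042 1523
-20 y -8.0..5.5 mid -1.3 z 0.1042 1401
0 y -8.7..6.8 mid -1.0 z 0.1042 1270
20 y -8.1..5.3 mid -1.4 z 0.1043 81
40 y -12.0..9.5 mid -1.3 z 0.1113 1684
[-0.64071348 -1.14809244]
[[-109.80270937  -25.45357675]
 [ -90.28375441   25.66806315]] 3085
```

>>> drive_tool(
  deltas=[-0.025,0.02,0,0,0,0,1,0,0,0.1,0,0,0,1,0,0,0.12,0,0,0,1,0,0,0.12,0,0,0,1,0,0,0.12,0,0,0,1,0,0,0.08,0,0,0,1,0,0,0,0,0,0,1],
)

```text
t: 17.08
ee_pos: [0.5563, 0.2393, 0.0515]
eef_rot: [[-0.976, -0.219, -0.004], [-0.219, 0.976, -0.002], [0.005, -0.001, -1.0]]
contact_force: [-0.0, -0.5, -9.2]
finger_gap: 0.0133
```

Still hanging freely (−9.2 N). I'll lower it the last 3–4 mm.

>>> drive_tool(
  deltas=[0,0,0.04,0,0,0,1,0,0,0.03,0,0,0,1,0,0,0,0,0,0,1],
)

```text
t: 17.45
ee_pos: [0.5569, 0.2394, 0.0477]
eef_rot: [[-0.976, -0.219, -0.003], [-0.219, 0.976, -0.002], [0.003, -0.001, -1.0]]
contact_force: [-0.4, 0.6, -8.9]
finger_gap: 0.0137
```

>>> drive_tool(
  deltas=[0,0,0.02,0,0,0,1,0,0,0.02,0,0,0,1,0,0,0,0,0,0,1],
)

```text
t: 17.82
ee_pos: [0.5571, 0.2395, 0.0475]
eef_rot: [[-0.976, -0.219, -0.001], [-0.219, 0.976, -0.002], [0.002, -0.001, -1.0]]
contact_force: [-0.2, -0.3, -9.9]
finger_gap: 0.0138
```

```bash
python3 w.py w6; python3 m.py w6.npz .05 .085
```

```text
17.825 [0.55706379 0.23950832 0.04751664] [ 12.8  29.6  91.6  -0.1  58.9 -89.8]
-100 y -6.6..7.1 mid 0.2 z 0.0658 1659
-80 y -6.4..6.9 mid 0.3 z 0.0658 1892
-60 y -6.6..6.8 mid 0.1 z 0.0659 1711
-40 y -6.5..6.9 mid 0.2 z 0.0659 1554
-20 y -6.7..6.8 mid 0.0 z 0.0659 1400
0 y -7.7..8.0 mid 0.2 z 0.0660 1386
20 y -6.5..6.6 mid 0.1 z 0.0659 61
40 y -10.7..10.7 mid 0.0 z 0.0729 1759
```

>>> drive_tool(
  deltas=[0,0,0.05,0,0,0,1,0,0,0,0,0,0,1,0,0,0,0,0,0,1],
)

```text
t: 18.25
ee_pos: [0.5577, 0.2397, 0.0475]
eef_rot: [[-0.976, -0.219, 0.001], [-0.219, 0.976, -0.001], [-0.001, -0.001, -1.0]]
contact_force: [-0.4, -1.0, -6.4]
finger_gap: 0.0137
```

It is seated: z no longer drops and the carried weight is falling. I'll release and retreat.

>>> drive_tool(
  deltas=[0,0,0,0,0,0,0.4,0,0,0,0,0,0,0.4,0,0,0,0,0,0,0.4,0,0,0,0,0,0,0.4,0,0,0,0,0,0,0.4,0,0,0,0,0,0,0.4],
)

```text
t: 19.0
ee_pos: [0.5613, 0.2404, 0.0495]
eef_rot: [[-0.976, -0.219, 0.008], [-0.219, 0.976, 0.0], [-0.008, -0.001, -1.0]]
contact_force: [0.5, -0.5, 0.5]
finger_gap: 0.0556
```

>>> drive_tool(
  deltas=[0,0,-0.2,0,0,0,0.4,0,0,-0.4,0,0,0,0.4,0,0,-0.4,0,0,0,0.4,0,0,-0.4,0,0,0,0.4,0,0,-0.4,0,0,0,0.4,0,0,-0.3,0,0,0,0.4,0,0,0,0,0,0,0.4,0,0,0,0,0,0,0.4],
)

```text
t: 20.0
ee_pos: [0.5604, 0.2405, 0.1843]
eef_rot: [[-0.976, -0.219, 0.011], [-0.219, 0.976, 0.001], [-0.011, -0.001, -1.0]]
contact_force: [0.3, -0.7, -0.0]
finger_gap: 0.0561
```

```bash
python3 w.py w7; python3 m.py w7.npz .05 .085
python3 - <<'E'
from m import *
from workcell import imaging
S=imaging.get_image("scene");D=imaging.get_image("side")
for d in (S,D): local(d,(.05,.085))
def crop(d,b,s): return cv2.resize(d["img"][b[1]:b[3],b[0]:b[2]],s,interpolation=cv2.INTER_CUBIC)
im=np.vstack([np.hstack([crop(S,(320,150,440,290),(257,300)),crop(D,(220,90,420,200),(543,300))]),np.hstack([cv2.resize(S["img"],(400,250)),cv2.resize(D["img"],(400,250))])])
cv2.imwrite("pics/c7.png",im[:,:,::-1])
E
```

```text
20.0 [0.56039379 0.2404679  0.18427742] [ 12.8  21.9  82.9  -0.1  74.6 -89.8]
-140 y -6.1..6.9 mid 0.4 z 0.0657 233
-120 y -6.2..7.0 mid 0.4 z 0.0657 562
-100 y -7.5..6.4 mid -0.5 z 0.0658 542
-80 y -6.5..6.5 mid 0.0 z 0.0658 487
-60 y -6.6..6.7 mid 0.0 z 0.0659 468
-40 y -6.7..6.8 mid 0.0 z 0.0659 468
-20 y -6.9..6.9 mid 0.0 z 0.0658 443
0 y -7.0..6.2 mid -0.4 z 0.0659 400
20 y -7.1..6.3 mid -0.4 z 0.0659 384
40 y -14.3..14.4 mid 0.0 z 0.0778 929
-160 y -6.7..5.6 mid -0.5 z 0.0660 13
-140 y -7.5..5.5 mid -1.0 z 0.0673 28
-120 y -7.4..5.8 mid -0.8 z 0.0674 24
-100 y -9.2..5.7 mid -1.7 z 0.0669 30
-80 y -7.8..5.5 mid -1.1 z 0.0672 28
-60 y -7.6..5.6 mid -1.0 z 0.0664 30
-40 y -8.2..5.6 mid -1.3 z 0.0663 31
-20 y -7.8..5.6 mid -1.1 z 0.0672 32
0 y -7.7..5.5 mid -1.1 z 0.0668 32
20 y -7.9..5.5 mid -1.2 z 0.0669 27
40 y -13.9..13.7 mid -0.1 z 0.0792 35
tail x [-165.7 -160.4 -154.8] z [0.04099949 0.08207185] 156
-160 y -6.5..6.9 mid 0.2 z 0.0676 25
-140 y -7.1..4.5 mid -1.3 z 0.0663 47
-120 y -7.2..5.9 mid -0.7 z 0.0665 47
-100 y -13.4..8.0 mid -2.7 z 0.0677 33
-80 y -6.6..6.8 mid 0.1 z 0.0680 43
-60 y -6.5..6.5 mid -0.0 z 0.0670 46
-40 y -6.9..7.2 mid 0.1 z 0.0669 43
-20 y -7.9..6.6 mid -0.6 z 0.0675 45
0 y -7.5..5.5 mid -1.0 z 0.0669 41
20 y -7.3..6.0 mid -0.7 z 0.0677 47
40 y -14.1..13.6 mid -0.2 z 0.0787 54
tail x [-168.7 -166.1 -150.5] z [0.04386395 0.08209052] 96
```

View pics/c7.png

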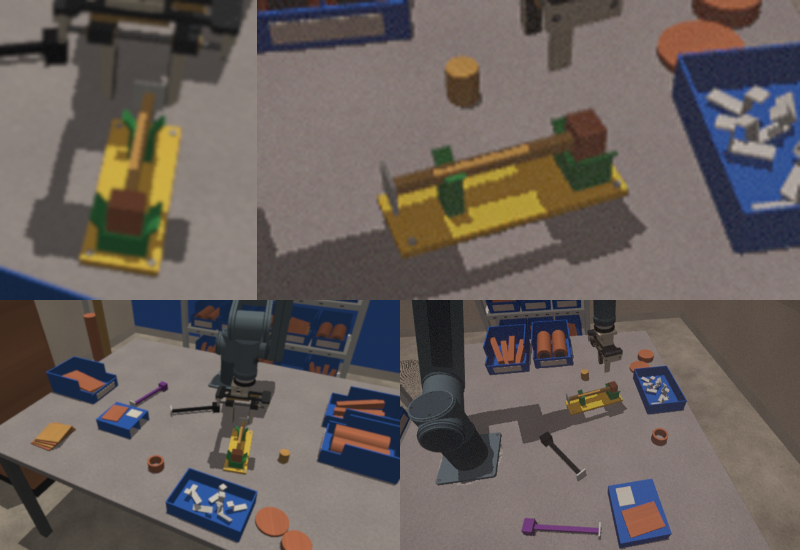

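```bash
python3 -c "
from workcell import manip; print(manip.finish_job())"
```

```text
the job is handed in; nothing more can be done
None
```

The rod is resting in the cradle, released, with the copper head in the wide saddle and the shank in the narrow one. I handed the job in after about 20 s of robot time; no verdict was reported.

**What I did:** I drew the rod out about 150 mm by its tail and let it go flat on the bench, with the tip about 18 mm clear of the mouth. I then gripped it within a few mm of its balance point, lifted it to about 0.15 m and turned it 103°. I carried it level, lowered it into the saddles, released it and backed off.

**Last checks:**
- **Sideways:** under about 1.5 mm off the seat line in all three cameras, and within about 0.5° of the cradle's direction.
- **Height and level:** shank top at 66–67 mm (67 nominal), flat along its length.
- **Lengthwise:** the scene and side cameras put the tail at about -166 and -169 mm, so the rod sits within about 3 mm.
- **Other objects:** the coil and slug look unmoved in the final picture. I did not measure them again, and I never saw the short bar inside the rack.

**What disagreed or went wrong:**
- **Camera offset:** the scene and side cameras differ by 4–6 mm in x, so I relied on the wrist camera.
- **Bench release:** my first release call was malformed and refused, and the lift sent with it opened the fingers while rising. The rod was measured lying flat and clear afterwards, with the fingers off it for well over 0.2 s.

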